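Clear the filtration manifold into the autoclave rack, in order

TASK

The water samples are filtered: take the four steel funnels off the vacuum manifold and stand them upright in the autoclave rack, one in each bay, in the same left-to-right order as the coloured branches of the manifold they came from. Set each down flat on the floor of its bay (do not drop it or tip it over), let go, and leave the green bottle beside the rack where it stands.

Things in the scene. Friction and masses are not known exactly. Their poses are not given: they have to be found in the camera images.
- funnel_red: stainless filter funnel with a red silicone collar round its open mouth, 86 high: flat foot of diameter 54, waist 41, straight barrel of diameter 50 from height 28 to 69 (grip here), red collar of diameter 53 above. About 0.24 kg. Origin at the centre of its underside, z up. It sits loosely on the branch of its own colour and lifts straight off
- funnel_yellow: stainless filter funnel with a yellow silicone collar round its open mouth, 86 high: flat foot of diameter 54, waist 41, straight barrel of diameter 50 from height 28 to 69 (grip here), yellow collar of diameter 53 above. About 0.24 kg. Origin at the centre of its underside, z up. It sits loosely on the branch of its own colour and lifts straight off
- funnel_blue: stainless filter funnel with a blue silicone collar round its open mouth, 86 high: flat foot of diameter 54, waist 41, straight barrel of diameter 50 from height 28 to 69 (grip here), blue collar of diameter 53 above. About 0.24 kg. Origin at the centre of its underside, z up. It sits loosely on the branch of its own colour and lifts straight off
- funnel_green: stainless filter funnel with a green silicone collar round its open mouth, 86 high: flat foot of diameter 54, waist 41, straight barrel of diameter 50 from height 28 to 69 (grip here), green collar of diameter 53 above. About 0.24 kg. Origin at the centre of its underside, z up. It sits loosely on the branch of its own colour and lifts straight off
- branch_red: fixed branch of the vacuum manifold with a red gasket ring and a red tap lever on its -x side (reaching 63 out, 65 above the bench). Origin: centre of the flat seat, diameter 58, that carries the red funnel, 90 above the bench; y along the manifold (+y is the robot's left), z up. Four branches in a straight row 88 apart, colour order varies
- branch_yellow: fixed branch of the vacuum manifold with a yellow gasket ring and a yellow tap lever on its -x side (reaching 63 out, 65 above the bench). Origin: centre of the flat seat, diameter 58, that carries the yellow funnel, 90 above the bench; y along the manifold (+y is the robot's left), z up. Four branches in a straight row 88 apart, colour order varies
- branch_blue: fixed branch of the vacuum manifold with a blue gasket ring and a blue tap lever on its -x side (reaching 63 out, 65 above the bench). Origin: centre of the flat seat, diameter 58, that carries the blue funnel, 90 above the bench; y along the manifold (+y is the robot's left), z up. Four branches in a straight row 88 apart, colour order varies
- branch_green: fixed branch of the vacuum manifold with a green gasket ring and a green tap lever on its -x side (reaching 63 out, 65 above the bench). Origin: centre of the flat seat, diameter 58, that carries the green funnel, 90 above the bench; y along the manifold (+y is the robot's left), z up. Four branches in a straight row 88 apart, colour order varies
- rack: fixed steel autoclave rack, 326 long (its y, +y is robot's left), 86 wide, a wire grip 25 farther out at each end; parallel to the manifold within 0.24 rad, in front of or behind it. Four empty bays, centres at x = 0, y = +120, +40, -40, -120, each 74 by 74 inside, flat floor 12 above the bench, rails 6 thick, tops 34 above the bench. Origin: centre of its underside on the bench, z up
- bottle: green glass sample bottle with a cream stopper, diameter 58, 170 high, a bystander about 50 beyond the +y (left) end of the rack (other green bottles stand far off at the back); origin at the centre of its underside, z up

How it is judged:
By the outcome, as a careful person would: the job done as asked, in the order asked, and still so for the second after the job is handed in, with the robot touching nothing.
It also fails if it takes over 102 s, if anything falls off the work surface, if the arm or the gripper's body presses on something with over 40 N, if the wrist force passes 120 N, or if a joint passes its speed limit or range.

ROBOT

A 6-joint arm with a two-finger parallel gripper is mounted at the origin on the work surface. World frame = base frame: x ahead of the robot, y to its left, z up, the work surface at z = 0. Lengths are in m, angles in rad, forces in N, time in s.
With the tool pointing down it reaches from about 0.275 to 0.825 m from the base axis. Payload 4.9 kg.
Tool frame: the origin (TCP) lies midway between the tips of the shut fingers; the grasp point (between the pads) lies 19 mm behind it (grip_point_offset is the distance from the TCP to the grasp point, in m); z points along the fingers, x is the direction in which the jaws open and shut, and the axes are right-handed (so a half turn about z gives the same grasp; the last joint's range is limited). The gripper opens to 85 mm and grips with 20 to 120 N. Pads are 22 mm wide; open, the fingers measure 114 mm over their backs; the gripper's body (76 mm by 85 mm) begins 54 mm behind the grasp point. The pads swing forward as they close: fully open they stand 13 mm farther back than shut.
Start: joints at [1.134, 0.326, -0.193, 1.052, 0, 1.437], TCP at [0.164, 0.525, 0.231] pointing down, gripper open.
Joint ranges: [-2.65, 2.65], [-0.97, 1.79], [-1.3, 1.35], [-1.93, 2.1], [-1.47, 1.37], [-3.14, 3.14]. Speed limits (rad/s): [2.57, 2.57, 3.14, 3.14, 3.14, 3.14].

INTERFACE

Orientations are given as a rotation vector (axis times angle).
In Python, from cell import * gives the robot as it stands. Calls block until the motion is done:
- movep(position, orientation): joint-space move of the TCP to a pose.
- move_l(position, velocity=0.15, rot=None, until_force=None): straight line of the TCP; rot=None keeps the orientation; velocity is the mean speed in m/s. With until_force (N) it stops when the force on the tool has changed by that much, and returns True; else False.
- set_joints(angles): joint-space move.
- let_go() and grab(newtons=None): open the fingers fully, or close them until they stop; newtons is the grip in N (None keeps the last).
- sleep(seconds).
- ik(position, orientation): joint angles nearest the present ones, or None.
- get_state(): the state.
- grab_frame(name): name is "side" or "top"; returns a dict with "img" (400x640x3 uint8, red, green, blue), "fx", "fy", "cx", "cy" (pixels), "k1" (the pictures are not rectified: a ray, as slopes to the right and down, at radius r is drawn at 1 + k1 r^2 times it, then the intrinsics apply), "cam_to_world" (4x4, takes a point from camera to world coordinates). Camera axes: x right, y down, z forward; pixel columns grow to the right and rows downward; lengths in m; the calibration is good to about 2 mm. A picture is of the moment at which its call begins. There is no depth.
A pose or a line that the arm cannot do raises MotionError and nothing moves.
- sign_off(): hands the job in, once; it reports no verdict.
Trained networks look in the newest picture that a camera, given by its name, has taken for a name from the list of things; names that differ only in an ending like _2 or _b are one class to them, and where a whole thing is asked for, a point or a joint stands for the part that bears it (a point fixed in the world has none). Each returns a list of dicts, best first, with "score" (0 to 1); they miss things now and then, are a little off and sometimes report something else, mostly with a low value. They report only what shows in the picture. A call takes as long as a camera call.
- spot_in(camera, name): "centre" ([column, row] in pixels, amid what is visible of it).
- silhouettes(camera, name): "mask" (400x640 bool, what is visible of it) and "centre" ([column, row] in pixels, amid what is visible of it).
- tip_of(camera, name): "centre" ([column, row] in pixels: a listed point, or the origin of a listed thing).
The state is a dict: "clock": time; "q": joint angles; "joint_velocities": joint speeds; "tau": joint torques, N m; "position": TCP position; "eef_rot": TCP orientation; "contact_force": force on the tool from outside, world axes, zero at the start; "wrist_torque": the same for the moment, N m; "finger_gap": opening from 0.0 (shut) to 1.0 (fully open).
Only numpy, scipy, OpenCV 4.12 (cv2) and the standard library are available. Lean on these libraries where they do the work, as an engineer would, in place of code of your own. Each camera call takes 0.05 s, during which the arm holds its last target.

## Working session

There is one attempt and no reset: what is moved stays moved. The work goes in short steps, each a Python script; the robot and the scene stay as the last script left them, time stands still between calls to the robot, and variables do not carry over. Pictures are saved under pics/ and viewed, and the job is handed in when it is done.

```bash
ls; mkdir -p pics; python3 - <<'E'
from cell import *
import cv2
print(get_state())
for n in("side","top"):
    f=grab_frame(n); cv2.imwrite(f"pics/{n}0.png",f["img"][:,:,::-1])
    print(n,f["fx"],f["cx"],f["cy"],f["k1"],f["cam_to_world"])
    for t in ["funnel_red","funnel_yellow","funnel_blue","funnel_green","branch_red","branch_yellow","branch_blue","branch_green","rack","bottle"]:
        print(t,[(np_['score'],np_['centre']) for np_ in tip_of(n,t)[:2]])
E
```

```text
pics
{'clock': 0.0, 'q': array([ 1.13379732e+00,  3.26953456e-01, -1.93553919e-01,  1.05198097e+00,
       -1.25487313e-05,  1.43657679e+00]), 'joint_velocities': array([-0.00239165, -0.00091112, -0.00303701,  0.00036141, -0.00018626,
       -0.00110216]), 'tau': array([ 2.52244929e-03, -4.43397582e+01,  2.62442261e+01,  1.55046699e-02,
        4.96178970e-06, -2.89175830e-05]), 'position': array([0.16376051, 0.52446997, 0.23050798]), 'eef_rot': array([ 2.53039103e+00,  1.86052594e+00, -2.32266191e-03]), 'contact_force': array([0.31379118, 0.29428718, 0.80354426]), 'wrist_torque': array([-0.02461713,  0.00289864,  0.04074654]), 'finger_gap': 1.0010565644552132}
side 438.7828947409575 317.1758079682031 194.90278211221303 0.011459761092398265 [[ 0.85725017 -0.33302443  0.39270456  0.23664299]
 [-0.51460994 -0.57973749  0.63172862 -0.46016139]
 [ 0.01728449 -0.74363914 -0.66835775  0.58813328]
 [ 0.          0.          0.          1.        ]]
funnel_red [(0.65, [452.0, 251.9])]
funnel_yellow [(0.64, [376.1, 190.7])]
funnel_blue [(0.6, [412.6, 217.1])]
funnel_green []
branch_red [(0.93
[... 214 characters left out ...]
200.0945587241335 -0.059650156648062266 [[-0.01495908 -0.99055384  0.13630598  0.44347446]
 [-0.99963593  0.01787717  0.02020941  0.04305033]
 [-0.02245528 -0.13595404 -0.99046063  0.7880779 ]
 [ 0.          0.          0.          1.        ]]
funnel_red [(0.88, [470.1, 143.8])]
funnel_yellow [(0.72, [367.6, 150.5]), (0.22, [420.1, 144.2])]
funnel_blue [(0.6, [416.9, 143.2])]
funnel_green [(0.72, [319.6, 150.8]), (0.67, [320.5, 150.5])]
branch_red [(0.87, [468.9, 138.6])]
branch_yellow [(0.87, [366.5, 148.9]), (0.64, [204.3, 251.3])]
branch_blue [(0.81, [421.3, 143.3])]
branch_green [(0.7, [320.8, 149.6]), (0.64, [365.5, 149.6])]
rack [(0.73, [320.7, 255.8])]
bottle [(0.92, [206.0, 251.5])]
```

View pics/side0.png

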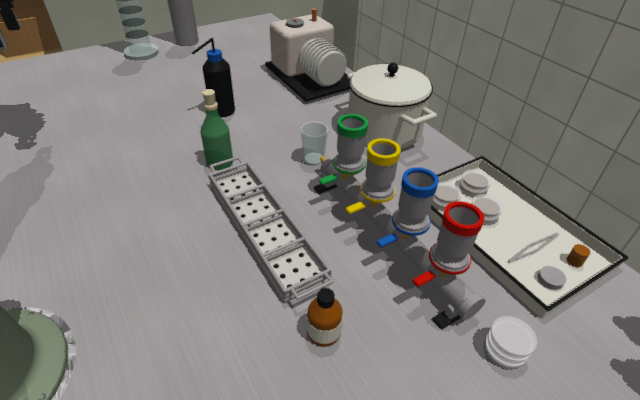

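View pics/top0.png

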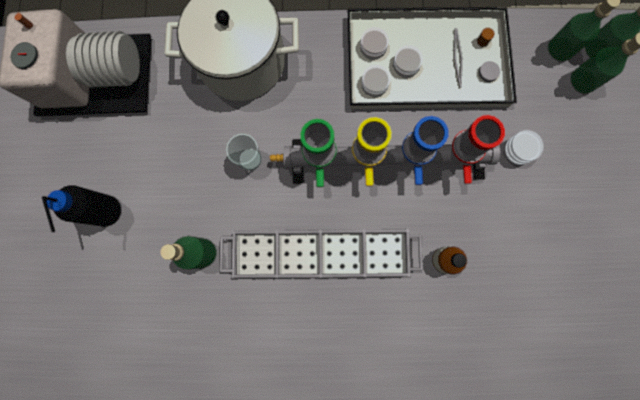

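Top view: the rack (centre ~(320,255)) is in front of the manifold, with the bottle at (190,252) to its left. Left to right the funnels are green (318,140), yellow (372,140), blue (427,140), red (480,138). The side view agrees. Next I'll measure their positions.

```bash
cat > h.py <<'E'
from cell import *
import numpy as np, cv2
from scipy.optimize import least_squares
def proj(f,P):
    T=np.linalg.inv(f["cam_to_world"]); P=np.asarray(P,float).reshape(-1,3)
    c=P@T[:3,:3].T+T[:3,3]; s=c[:,:2]/c[:,2:]; s=s*(1+f["k1"]*(s**2).sum(1,keepdims=True))
    return s*[f["fx"],f["fy"]]+[f["cx"],f["cy"]]
def at_z(f,uv,z):
    d=(np.asarray(uv,float)-[f["cx"],f["cy"]])/[f["fx"],f["fy"]]; s=d.copy()
    for _ in range(20): s=d/(1+f["k1"]*(s@s))
    M=f["cam_to_world"]; r=M[:3,:3]@np.array([s[0],s[1],1]); t=M[:3,3]
    return (t+r*(z-t[2])/r[2])[:2]
COL=["green","yellow","blue","red"]
HUE=dict(green=(50,80),yellow=(20,35),blue=(100,125),red=(0,8))
def colmask(img,c):
    h=cv2.cvtColor(img,cv2.COLOR_RGB2HSV); a,b=HUE[c]
    m=cv2.inRange(h,(a,140,60),(b,255,255))
    if c=="red": m|=cv2.inRange(h,(172,140,60),(180,255,255))
    return m
th=np.linspace(0,2*np.pi,73)[:-1]
def circ(x,y,z,r): return np.c_[x+r*np.cos(th),y+r*np.sin(th),0*th+z]
def collar(f,c,near,z0,rad=30):
    """fit collar outer silhouette hull centre by comparing filled-hull centroid"""
    m=colmask(f["img"],c); n,l,s,ce=cv2.connectedComponentsWithStats(m)
    k=[i for i in range(1,n) if s[i,4]>40]
    i=min(k,key=lambda i:np.hypot(*(ce[i]-near)))
    pts=np.argwhere(l==i)[:,::-1].astype(np.float32)
    def hullc(p):
        h=cv2.convexHull(np.asarray(p,np.float32)); M=cv2.moments(h); return np.array([M["m10"]/M["m00"],M["m01"]/M["m00"]]),M["m00"]
    o,oa=hullc(pts)
    g=lambda v: hullc(np.r_[proj(f,circ(v[0],v[1],z0+.086,.0265)),proj(f,circ(v[0],v[1],z0+.069,.0265))])
    r=least_squares(lambda v:g(v)[0]-o,at_z(f,o,z0+.08),diff_step=1e-3)
    return r.x,oa,g(r.x)[1]
E
cat > m1.py <<'E'
from h import *
F={n:grab_frame(n) for n in("side","top")}
near=dict(side=dict(green=(352,127),yellow=(383,152),blue=(419,182),red=(462,219)),top=dict(green=(318,135),yellow=(374,134),blue=(430,133),red=(487,132)))
for c in COL:
    for n in F:
        x,a,b=collar(F[n],c,near[n][c],.09); print(c,n,x.round(4),a,round(b))
        d=tip_of(n,"branch_"+c); 
        if d: print("   branch net",at_z(F[n],d[0]["centre"],.09).round(4))
for n in F:
    s=silhouettes(n,"rack"); print(n,[(q["score"],q["centre"],q["mask"].sum()) for q in s])
    np.save(f"rack_{n}.npy",s[0]["mask"])
    d=tip_of(n,"rack"); print(at_z(F[n],d[0]["centre"],0))
    im=F[n]["img"][:,:,::-1].copy(); im[s[0]["mask"]]=im[s[0]["mask"]]//2+np.array([127,0,127],np.uint8)
    y,x=np.where(s[0]["mask"]); print(x.min(),x.max(),y.min(),y.max())
    cr=lambda I:I[y.min()-15:y.max()+15,x.min()-15:x.max()+15]
    w=cr(im).shape[1]; k=min(780/w,290/cr(im).shape[0])
    o=np.vstack([cv2.resize(cr(I),None,fx=k,fy=k,interpolation=cv2.INTER_NEAREST) for I in(F[n]["img"][:,:,::-1],im)])
    cv2.imwrite(f"pics/rack_{n}.png",o)
E
python3 m1.py
```

```text
green side [0.6317 0.0633] 551.5 649
   branch net [0.627  0.0613]
green top [0.6304 0.0624] 847.5 981
   branch net [0.6252 0.0633]
yellow side [ 0.6309 -0.0249] 739.5 782
   branch net [ 0.6315 -0.0292]
yellow top [ 0.6307 -0.0258] 915.0 992
   branch net [ 0.6304 -0.0236]
blue side [ 0.6309 -0.1138] 854.5 963
   branch net [ 0.6315 -0.1156]
blue top [ 0.6318 -0.1149] 863.5 1013
   branch net [ 0.6353 -0.1111]
red side [ 0.631  -0.2018] 1124.5 1217
   branch net [ 0.63   -0.2037]
red top [ 0.6326 -0.2038] 880.0 1034
   branch net [ 0.6385 -0.2042]
side [(0.65, [268.4, 234.5], np.int64(7835)), (0.53, [415.2, 194.9], np.int64(2031))]
[0.69429203 0.04432932]
209 333 156 299
top [(0.7, [320.3, 252.0], np.int64(8541))]
[0.44629645 0.06830231]
219 422 229 277
```

View pics/rack_side.png

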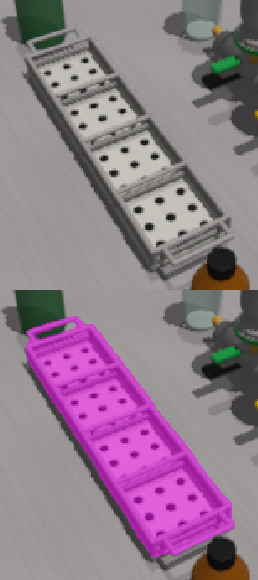

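View pics/rack_top.png

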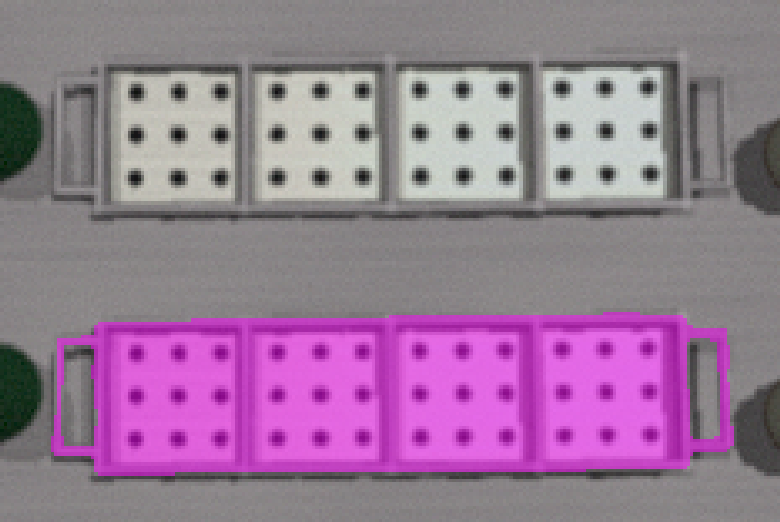

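```bash
cat > m2.py <<'E'
from h import *
F={n:grab_frame(n) for n in("side","top")}
def hull3(v,L=.163,W=.043,zs=(0,.034)):
    c,s=np.cos(v[2]),np.sin(v[2])
    return np.array([[v[0]+a*W*c-b*L*s,v[1]+a*W*s+b*L*c,z] for a in(-1,1) for b in(-1,1) for z in zs])
def render(f,v):
    # body hull plus wire grips excluded
    m=np.zeros((800,1280),np.uint8)
    h=cv2.convexHull((proj(f,hull3(v))*2+.5).astype(np.float32)); cv2.fillConvexPoly(m,(h*16).astype(np.int32),255,cv2.LINE_AA,4)
    return cv2.resize(m,(640,400),interpolation=cv2.INTER_AREA)/255.
M={}
for n in F:
    m=np.load(f"rack_{n}.npy").astype(np.uint8)
    # remove thin grips by opening, fill holes
    k=np.ones((5,5),np.uint8); m=cv2.morphologyEx(m,cv2.MORPH_CLOSE,k); M[n]=m
from scipy.optimize import minimize
def cost(p,ns):
    v=[p[0]/10,p[1]/10,p[2]]; return sum(np.abs(cv2.GaussianBlur(render(F[n],v)-M[n],(0,0),1)).sum()/M[n].sum() for n in ns)
v0=at_z(F["top"],[320,254],.02)
for ns in(["top"],["side"],["side","top"]):
    r=min((minimize(cost,[v0[0]*10,v0[1]*10,a],args=(ns,),method="Nelder-Mead",options=dict(initial_simplex=[[v0[0]*10+d,v0[1]*10+e,a+g] for d,e,g in((0,0,0),(.1,0,0),(0,.1,0),(0,0,.05))])) for a in(-.1,0,.1)),key=lambda r:r.fun)
    v=np.array([r.x[0]/10,r.x[1]/10,r.x[2]]); print(ns,v.round(4),round(r.fun,3))
np.save("rack.npy",v)
def rk(v,x,y,z):
    c,s=np.cos(v[2]),np.sin(v[2]); return [v[0]+x*c-y*s,v[1]+x*s+y*c,z]
ims=[]
for n in F:
    I=cv2.resize(F[n]["img"][:,:,::-1],None,fx=4,fy=4)
    for y in(.12,.04,-.04,-.12):
        for z,col,h in((.012,(0,255,255),.037),(.034,(0,0,255),.037)):
            q=proj(F[n],[rk(v,a*h,y+b*h,z) for a,b in((1,1),(1,-1),(-1,-1),(-1,1))])
            cv2.polylines(I,[((q+.5)*4).astype(int)],True,col,1)
    q=proj(F[n],hull3(v)); x0,y0=(q.min(0)-20)*4; x1,y1=(q.max(0)+20)*4
    c=I[int(y0):int(y1),int(x0):int(x1)]; k=min(1,800/c.shape[1],600/c.shape[0]); cv2.imwrite(f"pics/fit_{n}.png",cv2.resize(c,None,fx=k,fy=k))
E
python3 m2.py
```

```text
['top'] [0.4493 0.0648 0.0027] 0.075
['side'] [ 0.4516  0.065  -0.0065] 0.069
['side', 'top'] [ 0.4503  0.0643 -0.0067] 0.146
```

The masks cover the rack body plus its wire grips. The top and side fits agree within about 2 mm, so I'm checking the overlay next.

View pics/fit_side.png

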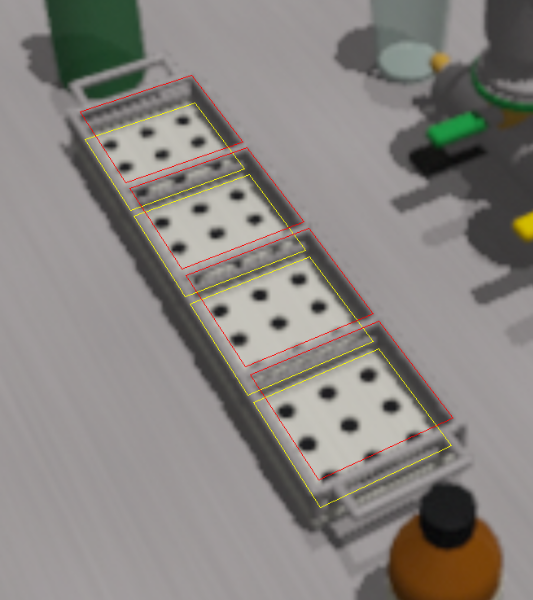

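View pics/fit_top.png

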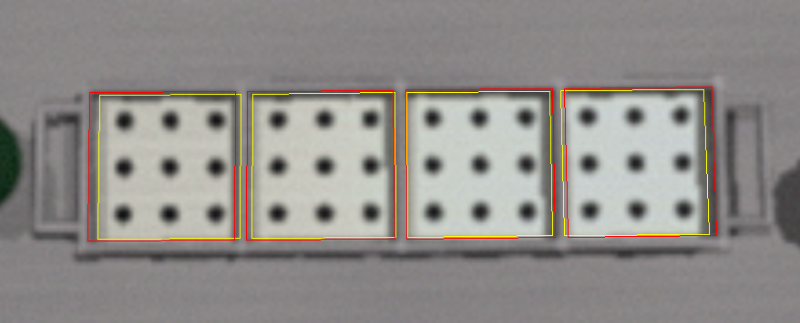

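The rack fit is good: the hole pattern is centred in the fitted bay floors in both views. Moving green first.

```bash
cat > pp.py <<'E'
from h import *
from scipy.spatial.transform import Rotation as R
FUN=dict(green=(.6312,.0630),yellow=(.6311,-.0253),blue=(.6313,-.1142),red=(.6316,-.2028))
BAY=dict(green=.12,yellow=.04,blue=-.04,red=-.12)
V=np.load("rack.npy")
G=.030
def bay(c):
    y=BAY[c]; return np.array([V[0]-y*np.sin(V[2]),V[1]+y*np.cos(V[2])])
def rot(yaw): return (R.from_euler("z",yaw)*R.from_rotvec([np.pi,0,0])).as_rotvec()
def st(t):
    s=get_state(); print(t,round(s["clock"],2),s["position"].round(4),s["contact_force"].round(1),round(s["finger_gap"],3))
def pick(c):
    x,y=FUN[c]
    movep([x,y,.24],rot(0)); st("above")
    move_l([x,y,.09+G],.12); st("down")
    grab(40); st("grab")
    move_l([x,y,.13+G],.08); move_l([x,y,.20+G],.2); st("lift")
def place(c):
    x,y=bay(c); r=rot(V[2])
    move_l([x,y,.16+G],.2,rot=r); st("over")
    move_l([x,y,.022+G],.12); st("near")
    hit=move_l([x,y,.008+G],.02,until_force=5); st(f"hit {hit}")
def release(c):
    x,y=bay(c)
    let_go(); st("open"); move_l([x,y,.19],.12)
def snap(t):
    for n in("side","top"): cv2.imwrite(f"pics/{n}_{t}.png",grab_frame(n)["img"][:,:,::-1])
E
python3 - <<'E'
from pp import *
print({c:bay(c).round(4) for c in COL})
for c in COL:
    print([ik(p,rot(0)) is not None for p in([*FUN[c],.25],[*FUN[c],.12],[*bay(c),.19],[*bay(c),.04])])
pick("green"); snap("g1")
E
```

```text
{'green': array([0.4511, 0.1843]), 'yellow': array([0.4506, 0.1043]), 'blue': array([0.45  , 0.0243]), 'red': array([ 0.4495, -0.0557])}
[True, True, True, True]
[True, True, True, True]
[True, True, True, True]
[True, True, True, True]
above 4.24 [0.631  0.0641 0.2401] [-0.7 -0.8 -0. ] 1.0
down 5.39 [0.6319 0.063  0.1209] [-0.4 -0.2 -0.7] 1.0
grab 5.84 [0.6311 0.0631 0.121 ] [-2.4  0.4  5.3] 0.597
lift 6.99 [0.6309 0.063  0.2291] [-1.5  0.1 -2.3] 0.599
```

View pics/side_g1.png

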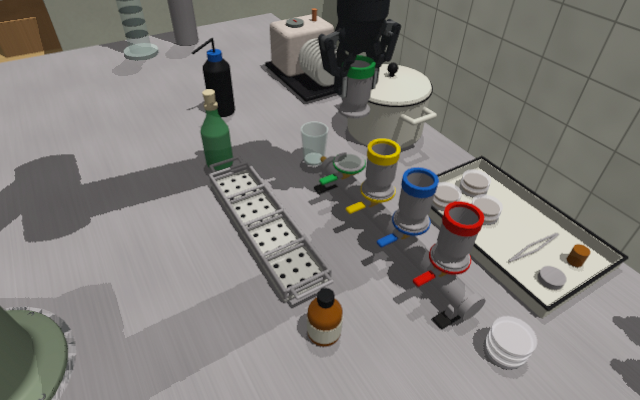

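Green is lifted upright in the jaws at (358,85), and its gasket at (350,163) is empty. Placing it.

```bash
python3 - <<'E'
from pp import *
place("green"); snap("g2")
E
```

```text
over 8.34 [0.4523 0.1839 0.1902] [ 0.8 -0.4 -1.8] 0.596
near 9.64 [0.4517 0.1844 0.0526] [ 0.1  0.2 -3.1] 0.595
hit True 10.15 [0.4511 0.1842 0.0429] [-0.6 -0.7  5.1] 0.595
```

View pics/side_g2.png

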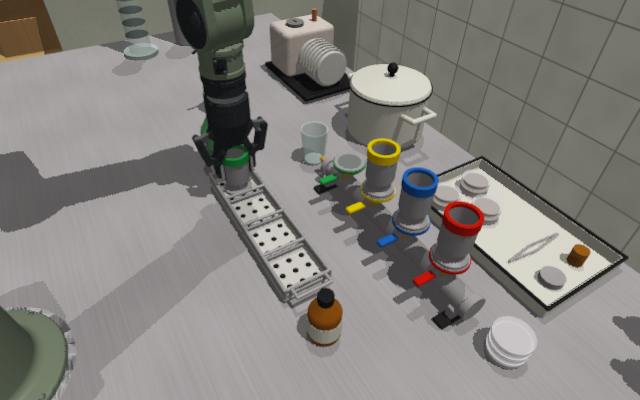

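View pics/top_g2.png

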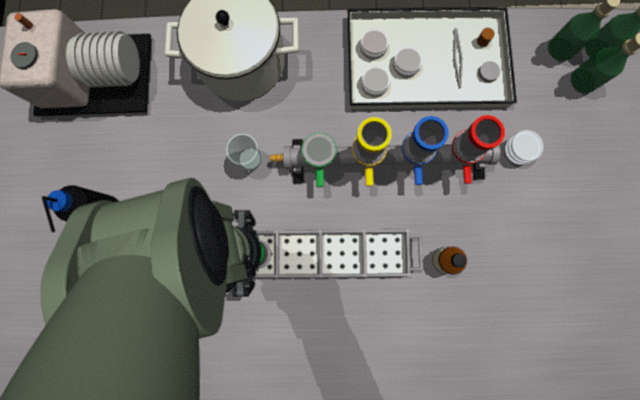

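Contact came at the height expected for the bay floor (TCP 0.043 = 0.012 + 0.031), with the collar level at (235,155). Releasing, then picking yellow.

```bash
python3 - <<'E'
from pp import *
release("green"); pick("yellow"); snap("y1")
E
```

```text
open 10.69 [0.4502 0.184  0.0422] [ 0.1 -0.5 -0.3] 1.003
above 13.16 [ 0.6302 -0.0242  0.2395] [ 0.6  0.7 -0.4] 0.998
down 14.31 [ 0.6318 -0.0253  0.1209] [-0.1 -0.3 -0.6] 0.999
grab 14.76 [ 0.6313 -0.0253  0.121 ] [-2.1  0.8  5.3] 0.594
lift 15.91 [ 0.6308 -0.0253  0.2291] [-0.8 -0.2 -1.9] 0.599
```

View pics/side_y1.png

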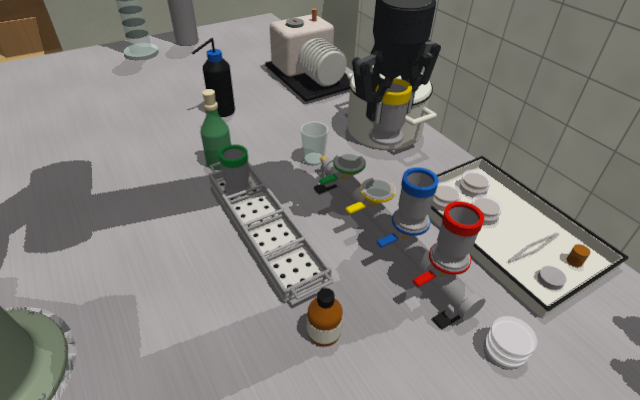

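View pics/top_y1.png

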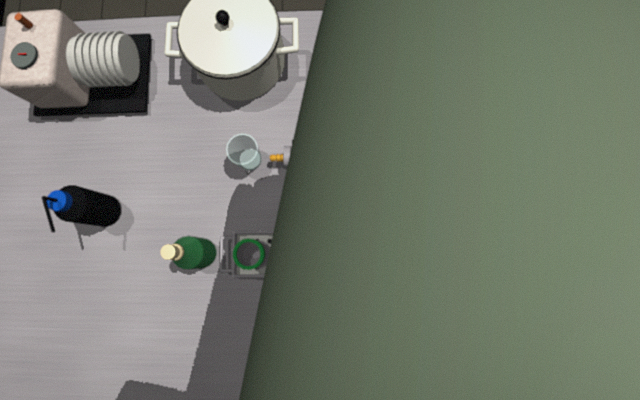

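Green stands upright in its bay, collar at (233,155) in the side view and (249,253) in the top view. The bottle hasn't moved. Yellow is held upright. Placing it and taking blue next.

```bash
python3 - <<'E'
from pp import *
f=grab_frame("side"); print(collar(f,"green",(233,155),.012),bay("green"))
place("yellow"); release("yellow"); pick("blue"); snap("b1")
E
```

```text
(array([0.4485144 , 0.18494555]), 519.0, 590.2074750808533) [0.45110125 0.18427873]
over 17.33 [0.4518 0.1039 0.1903] [ 1.7 -0.7 -2.7] 0.594
near 18.63 [0.4512 0.1043 0.0525] [ 0.   0.4 -2.2] 0.6
hit True 19.14 [0.4506 0.1042 0.0429] [-0.8 -1.3  4.9] 0.594
open 19.58 [0.4497 0.1042 0.0423] [ 0.6 -0.1  0.9] 1.001
above 22.07 [ 0.6306 -0.1131  0.2395] [ 0.  -0.4 -0.1] 0.995
down 23.23 [ 0.632  -0.1143  0.1209] [0.2 0.1 0.5] 1.001
grab 23.68 [ 0.6316 -0.1144  0.121 ] [-2.2 -0.1  5.8] 0.596
lift 24.82 [ 0.631  -0.1141  0.2291] [ 0.5  0.2 -2.9] 0.59
```

View pics/side_b1.png

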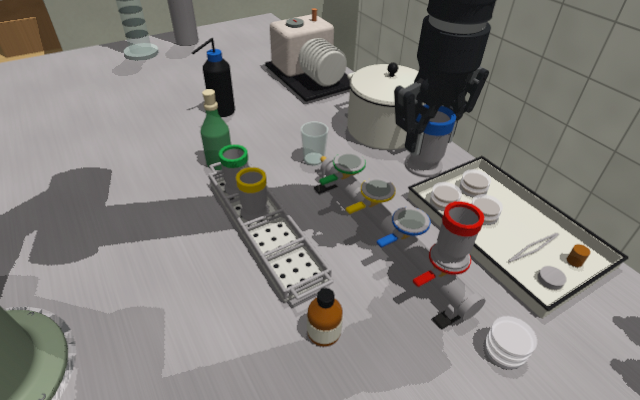

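Yellow stands upright in bay 2, collar at (251,180), and blue is held at (432,140). Continuing with blue, then red.

```bash
python3 - <<'E'
from pp import *
place("blue"); release("blue"); pick("red"); snap("r1")
E
```

```text
over 26.23 [0.4512 0.0238 0.1903] [ 0.6  0.  -1.5] 0.593
near 27.53 [0.4506 0.0242 0.0525] [ 0.2  0.3 -2.2] 0.594
hit True 28.04 [0.45   0.0246 0.0429] [-0.3  1.3  5.4] 0.596
open 28.48 [0.4491 0.0244 0.0423] [-1.3  0.1 -0.1] 1.004
above 31.0 [ 0.631  -0.2017  0.2395] [-0.4  1.   0.7] 1.001
down 32.15 [ 0.6322 -0.203   0.121 ] [ 0.4 -0.6 -0.6] 1.002
grab 32.6 [ 0.6318 -0.203   0.1211] [-2.8  0.3  6. ] 0.595
lift 33.75 [ 0.6314 -0.2027  0.2291] [ 0.   0.9 -2.9] 0.595
```

View pics/side_r1.png

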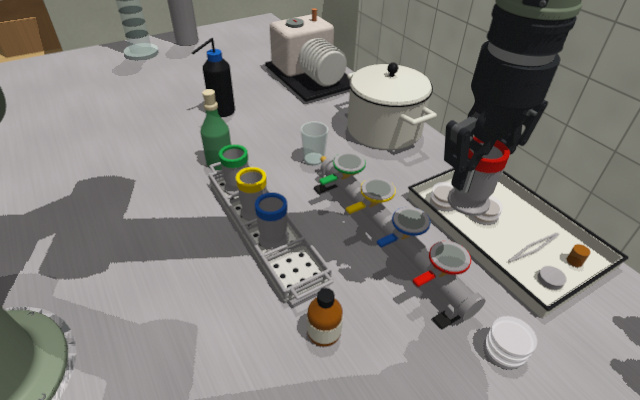

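Blue stands in bay 3, collar at (271,206), and red is held. Placing red, then retreating and checking.

```bash
python3 - <<'E'
from pp import *
place("red"); release("red"); 
p=get_state()["position"]; move_l([p[0],p[1],.26],.2)
movep([.35,-.42,.3],rot(0)); st("away"); snap("end")
F={n:grab_frame(n) for n in("side","top")}
for c in COL:
    y=BAY[c]; b=bay(c)
    for n in F: print(c,n,collar(F[n],c,proj(F[n],[*b,.09])[0],.012)[0].round(4),b.round(4))
for n in F: print(tip_of(n,"bottle")[:1], [ (q["score"],q["centre"]) for q in spot_in(n,"bottle")[:1]])
E
```

```text
over 35.18 [ 0.4505 -0.0563  0.1902] [ 0.4  0.1 -1.6] 0.597
near 36.48 [ 0.4501 -0.0559  0.0525] [-0.6  0.5 -2.9] 0.597
hit True 36.99 [ 0.4494 -0.0557  0.0429] [-1.6 -0.3  7. ] 0.591
open 37.43 [ 0.4486 -0.0555  0.0423] [-0.2 -1.   0.2] 1.004
away 40.73 [ 0.3505 -0.419   0.2997] [-0.  -0.1  0.9] 1.002
green side [0.4487 0.1852] [0.4511 0.1843]
green top [0.4495 0.1838] [0.4511 0.1843]
yellow side [0.4491 0.1047] [0.4506 0.1043]
yellow top [0.4495 0.1045] [0.4506 0.1043]
blue side [0.4488 0.0257] [0.45   0.0243]
blue top [0.4493 0.0253] [0.45   0.0243]
red side [ 0.4484 -0.0541] [ 0.4495 -0.0557]
red top [ 0.4488 -0.0544] [ 0.4495 -0.0557]
[{'centre': [220.0, 161.7], 'score': 0.95}] [(0.77, [210.2, 130.8])]
[{'centre': [204.4, 249.3], 'score': 0.86}] [(0.64, [192.8, 250.5])]
```

View pics/side_end.png

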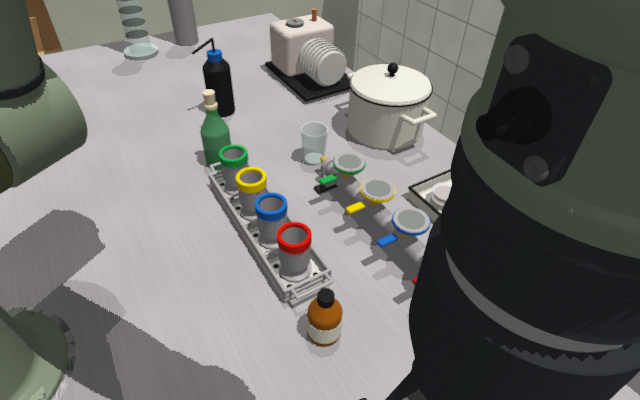

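View pics/top_end.png

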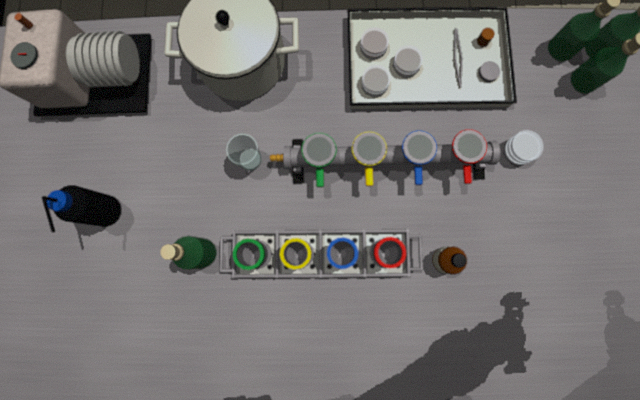

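All four funnels are upright and flat in their bays, in the order green, yellow, blue, red. In the top view they are at (249,254), (297,254), (343,254) and (389,252). The bottle is unmoved at (190,252), and the arm is clear of everything.

```bash
python3 - <<'E'
from cell import *
print(sign_off())
E
```

```text
the job is handed in; nothing more can be done
None
```

All four funnels now stand upright in the autoclave rack, one per bay. From left to right they are green, yellow, blue and red, the same order as the manifold branches. I handed the job in at about 41 s of the 102 s allowed.

- **Setting down:** each funnel touched down with the tool at the same height (0.043 m), which matches the bay floor. I stopped at about 5–7 N of contact (4.9–7.0 N read) and only then opened the fingers.
- **Final positions:** both cameras put every funnel within 3 mm of its bay centre, with about 10 mm of clearance available. The two views differ from each other by up to about 1.6 mm.
- **Surroundings:** in the final pictures the green bottle is where it started, and the arm is clear of everything.
- **Disagreements:** before any moves, the network gave two wrong answers: the rack's position in one side view, and a weak second detection of a yellow branch where the bottle stands. I used my own fits of the rack and funnel collars instead. The side and top rack fits agreed to about 2 mm and 0.01 rad.

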